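# Sweep spilled tablets into the counting tray

### The arm

A 6-joint arm with a two-finger parallel gripper is mounted at the origin on a cart in front of the work surface, level with it; the furniture and walls round the work are solid. World frame = base frame: x ahead of the robot, y to its left, z up, the work surface at z = 0. Lengths are in m, angles in degrees, forces in N, time in s.
With the tool pointing down it reaches from about 0.35 to 0.875 m from the base axis. Payload 4.2 kg.
Tool frame: the origin (TCP) lies on the centre line of the jaws, within the pads' length; the fingertips stand 14 mm ahead of it and the grasp point (between the pads) lies 5 mm behind it (env.finger_overhang is the distance from the TCP to the fingertips, in m); x points along the fingers, z is the direction in which the jaws open and shut, and the axes are right-handed (so a half turn about x gives the same grasp; the last joint's range is limited). The gripper opens to 85 mm and grips with 20 to 120 N. Pads are 22 mm wide; open, the fingers measure 114 mm over their backs; the gripper's body (76 mm by 85 mm) begins 54 mm behind the grasp point. The pads swing forward as they close: fully open they stand 13 mm farther back than shut.
Start: joints at [79.446, 22.042, 0.453, 0, -68.411, -14.817], TCP at [0.268, 0.565, 0.245] pointing down, gripper open.
Joint ranges: [-179.83, 179.83], [-69.29, 118.12], [-61.27, 80.66], [-181.25, 117.63], [-171.15, -9.14], [-177.46, 177.46]. Speed limits (degrees/s): [159.86, 159.86, 180, 180, 180, 180].

### API

Orientations are given as [roll, pitch, yaw] about the fixed x, y, z axes, in that order (R = Rz(yaw) Ry(pitch) Rx(roll)).
In Python, from rig import env gives the robot as it stands.
- The arm moves only by the tool carry_out, never from a script. Its argument "commands" is a list of rows, each an object with "linear": the shift along the tool's x, y, z in mm, a list of three; "twist": the turn, a rotation vector about the tool's x, y, z in degrees, a list of three; "hand": the opening, from 0 (shut) to 1 (fully open). A call has 1 to 8 rows; each row shifts and turns the commanded pose from where the row before left it, along the tool's axes as they then stand; what a row does not reach is not made up. A row lasts 1/8 s, in which the tool goes at most 62.5 mm and 10.7 degrees, less where a joint would pass 70% of its speed; a pose out of reach is approached as far as the arm can. A call with a gripper value outside its range is refused whole. The fingers move at their own pace and stop on an object; "squeeze" is the grip in N (left out, the last holds). Time passes only in rows, so rows that do not move let the fingers close. It gives the time, the measured TCP pose, the force and the opening at its end, in the units of the state.
- env.observe(): the state, without advancing time (a new reading comes with each control period).
- env.read_camera(name): name is "scene" or "side" or "wrist"; returns a dict with "frame" (420x560x3 uint8, blue, green, red), "range_z" (420x560 float32, m along the optical axis (not along the pixel's ray), 0 where there is no reading), "mtx" (3x3 intrinsics, pixels), "k1" (the pictures are not rectified: a ray, as slopes to the right and down, at radius r is drawn at 1 + k1 r^2 times it, then the intrinsics apply), "camera_from_world" (4x4, takes a point from world to camera coordinates). Camera axes: x right, y down, z forward; pixel columns grow to the right and rows downward; lengths in m; the calibration is good to about 2 mm. A picture is of the moment at which its call begins.
- env.hand_in(): hands the job in, once; it reports no verdict.
The state is a dict: "time": time; "q": joint angles; "qd": joint speeds; "effort": joint torques, N m; "position": TCP position; "eef_rot": TCP orientation; "contact_force": force on the tool from outside, world axes, zero at the start; "moment": the same for the moment, N m; "opening": finger opening in m.
Only numpy, scipy, OpenCV 4.12 (cv2) and the standard library are available. Lean on these libraries where they do the work, as an engineer would, in place of code of your own. Each camera call takes 0.05 s, during which the arm holds its last target. There are 200 camera calls.

### The job

Two large tablets have been spilled on the worktop. Without touching them by hand, take the small upright hand sweep by its grip, sweep both tablets through the open side of the shallow tray so that they lie fully inside it, then stand the sweep upright on the worktop clear of the tray and let go.

Things in the scene. Friction and masses are not known exactly. Their poses are not given: they have to be found in the camera images.
- sweep: upright hand sweep like a small bench squeegee, black rubber foot, grey grip, 0.18 kg; stands left of the tablets. Origin: centre of underside; z up, y along the blade, x across (both faces alike). Foot 30 (x) x 110 mm (y), z 0-14; body 28 x 106, z 14-34; grip 18 (x) x 80 (y), z 34-84. Take the grip from above across its 18 mm, about z 60. Sweep with the foot 4 to 7 mm above the worktop.
- tray: shallow steel tray, three walls and one open side, fixed. Origin: centre of underside; x points level out of the open side (roughly world +y). 110 mm along x (closed end -55, open edge +55), 148 wide; walls 4 thick, 23 high, 140 clear between. Floor 2 mm high, sloping to the worktop over the last 25 mm at the open edge. Tablets start 95-135 mm out along x, within 30 mm of that axis.
- tablet_1: large white oblong tablet, 28 x 18 x 14 mm (x, y, z), rounded edges, a fine score across its top, 20 g. Origin: centre of its underside, x along its length.
- tablet_2: the other white oblong tablet, the same shape and size as the first. Origin: centre of its underside, x along its length.

How it is judged:
By the outcome, as a careful person would: the job done as asked, in the order asked, and still so for the second after the job is handed in, with the robot touching nothing.
It also fails if it takes over 38 s, if anything falls off the work surface, if the arm or the gripper's body presses on something with over 40 N, if the wrist force passes 120 N, or if a joint passes its speed limit or range.

## Working session

There is one attempt and no reset: what is moved stays moved. The work goes in short steps, Python scripts to look and compute and a tool call to move; the robot and the scene stay as the last step left them, time stands still between calls to the robot, and variables do not carry over. Pictures are saved under pics/ and viewed, about 8 in all and at most 12, crops included, and the job is handed in when it is done.

Besides the shell and the picture viewer there is one more tool, called as name([rows], argument=value, ...), one row to a line, values as JSON. carry_out: Moves the arm, as the interface text tells. Its arguments: {"type":"object","properties":{"commands":{"type":"array","items":{"type":"object","properties":{"linear":{"type":"array","items":{"type":"number"}},"twist":{"type":"array","items":{"type":"number"}},"hand":{"type":"number"}}}},"squeeze":{"type":"number"}},"required":["commands"]}

```bash
mkdir -p pics; cat > h.py <<'E'
import numpy as np, cv2
from rig import env
def cloud(c):
    z=c["range_z"];h,w=z.shape;u,v=np.meshgrid(np.arange(w),np.arange(h))
    d=np.array([c["k1"],0,0,0,0.])
    p=cv2.undistortPoints(np.stack([u,v],-1).reshape(-1,1,2).astype(float),c["mtx"],d).reshape(h,w,2)
    P=np.concatenate([p*z[...,None],z[...,None]],-1)
    M=np.linalg.inv(c["camera_from_world"]);W=P@M[:3,:3].T+M[:3,3]
    W[z==0]=np.nan;return W
E
python3 - <<'E'
from h import *
s=env.observe();print({k:np.round(v,3) for k,v in s.items()})
for n in("scene","wrist"):
    c=env.read_camera(n);cv2.imwrite(f"pics/{n}0.png",c["frame"]);np.save(n+"W.npy",cloud(c));np.save(n+"F.npy",c["frame"])
    print(n,np.linalg.inv(c["camera_from_world"])[:3,3],c["mtx"][0,0])
E
```

```text
{'time': np.float64(0.0), 'q': array([ 7.9447e+01,  2.2092e+01,  3.7800e-01, -2.7000e-02, -6.8413e+01,
       -1.4817e+01]), 'qd': array([ 0.044, -0.085,  0.05 ,  0.002,  0.015, -0.046]), 'effort': array([-1.0000e-03, -3.9229e+01,  1.8840e+01,  4.1860e+00, -5.0000e-03,
        0.0000e+00]), 'position': array([0.268, 0.564, 0.244]), 'eef_rot': array([   3.624,   89.87 , -111.756]), 'contact_force': array([-0.037, -0.392, -0.405]), 'moment': array([ 0.016,  0.016, -0.045]), 'opening': np.float64(0.086)}
scene [-0.03845972 -0.20934614  0.58078967] 389.57913568076907
wrist [0.34272956 0.52776758 0.37311823] 308.5524778784753
```

View pics/scene0.png

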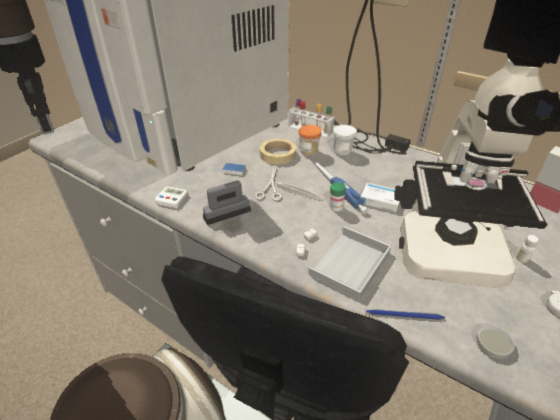

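View pics/wrist0.png

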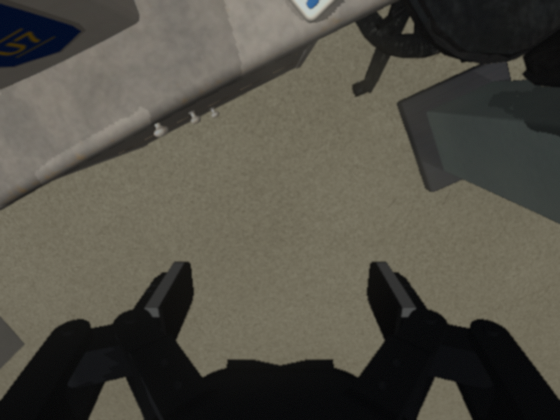

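The scene view shows the sweep at about (227,200), the tablets at (310,235) and (301,250), and the tray around (350,262). Clutter stands nearby: a bottle at (337,195), scissors at (268,187) and a timer at (172,197). The wrist view shows only floor and the desk edge.

```bash
python3 - <<'E'
from h import *
W=np.load("sceneW.npy");F=np.load("sceneF.npy")
crop=F[160:310,150:420];cv2.imwrite("pics/crop0.png",cv2.resize(crop,None,fx=2.9,fy=2.9,interpolation=cv2.INTER_CUBIC))
for n,(u,v) in dict(sweep=(225,190),t1=(310,235),t2=(301,250),trayfl=(350,262),bottle=(337,188),sc=(268,187),timer=(172,197),microbase=(405,240),oven=(200,160),pen=(370,313),frontedge=(330,300)).items(): print(n,np.round(W[v,u],3))
# grid height map top-down, 2mm px
x0,x1,y0,y1=.3,.75,-.1,.5
m=np.isfinite(W[...,0])
P=W[m];
def blob(name,cx,cy,r,zlo,zhi):
    k=(np.hypot(P[:,0]-cx,P[:,1]-cy)<r)&(P[:,2]>zlo)&(P[:,2]<zhi);Q=P[k]
    if len(Q)<5: print(name,len(Q));return
    (c,s,a)=cv2.minAreaRect(Q[:,:2].astype(np.float32)*1000);print(name,len(Q),np.round(c),np.round(s),round(a,1),np.round(np.percentile(Q[:,2],[5,95]),3),np.round(Q.mean(0),3))
s=W[190,225];blob("grip",s[0],s[1],.1,.075,.1)
blob("sweepall",s[0],s[1],.1,.008,.1)
for n,(u,v) in dict(t1=(310,235),t2=(301,250)).items():blob(n,*W[v,u,:2],.024,.011,.03)
t=W[262,350];blob("tray",t[0],t[1],.13,.019,.03)
E
```

```text
sweep [0.461 0.286 0.076]
t1 [0.504 0.091 0.011]
t2 [0.453 0.081 0.014]
trayfl [ 0.491 -0.013  0.001]
bottle [0.623 0.094 0.063]
sc [0.604 0.275 0.004]
timer [0.426 0.432 0.017]
microbase [ 0.585 -0.088  0.029]
oven [0.578 0.483 0.026]
pen [ 0.398 -0.1    0.003]
frontedge [ 0.388 -0.025 -0.004]
grip 244 [465. 292.] [20. 80.] 62.5 [0.076 0.085] [0.463 0.291 0.081]
sweepall 1314 [483. 286.] [ 42. 148.] 68.7 [0.012 0.084] [0.459 0.288 0.046]
t1 67 [511.  94.] [17. 26.] 76.5 [0.011 0.015] [0.51  0.094 0.013]
t2 76 [460.  86.] [27. 17.] 24.1 [0.011 0.015] [0.458 0.085 0.013]
tray 521 [508. -50.] [190. 178.] 0.2 [0.02  0.028] [ 0.498 -0.053  0.022]
```

View pics/crop0.png

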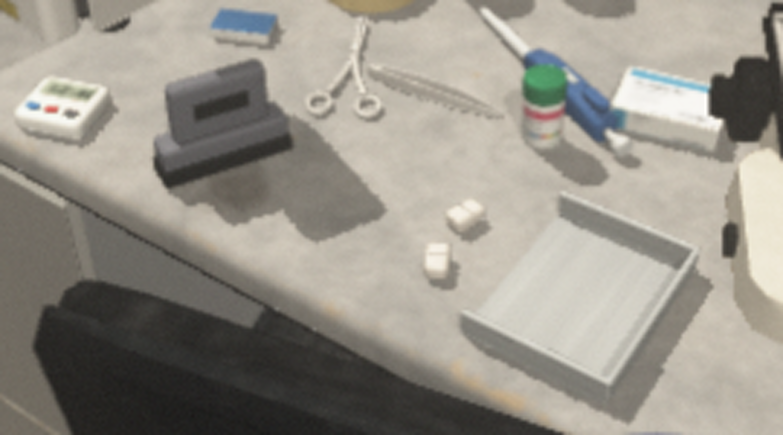

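The enlarged crop shows the tray wall-top corners at about (562,195), (696,248), (610,387) and (465,318). The tablets are at (466,215) and (437,261), and the grip runs from lower left to upper right. Next I compute the tray frame from rays cut at z = 23 mm.

```bash
python3 - <<'E'
from h import *
c=env.read_camera("scene");M=np.linalg.inv(c["camera_from_world"])
def ray(u,v,z):
    p=cv2.undistortPoints(np.array([[[u,v]]],float),c["mtx"],np.array([c["k1"],0,0,0,0.]))[0,0]
    d=M[:3,:3]@[*p,1];return (M[:3,3]+d*(z-M[2,3])/d[2])[:2]
q=[ray(150+a/2.9,160+b/2.9,.023) for a,b in[(562,195),(696,248),(610,387),(465,318)]]
q=np.array(q);print(np.round(q*1000))
print([round(np.linalg.norm(q[i]-q[i-1])*1000) for i in range(4)])
o=q.mean(0);ax=(q[0]+q[3]-q[1]-q[2]);ax/=np.linalg.norm(ax)
print("tray",o,np.degrees(np.arctan2(ax[1],ax[0])), "side", q[0]-q[3])
ay=np.array([-ax[1],ax[0]])
for n,p in dict(t1=(.510,.094),t2=(.459,.0855),sw=(.465,.292)).items(): print(n,np.round(np.array([(p-o)@ax,(p-o)@ay])*1000))
# front edge of worktop & yaw->tool
from scipy.spatial.transform import Rotation as R
print(np.round(R.from_euler('xyz',env.observe()["eef_rot"],degrees=True).as_matrix(),3))
for y in(.3,.2,.1,0): 
  W=np.load("sceneW.npy");P=W[np.isfinite(W[...,0])];k=(abs(P[:,1]-y)<.02)&(abs(P[:,2])<.006);print(y,P[k,0].min())
E
```

```text
[[556.  37.]
 [559. -67.]
 [412. -72.]
 [410.  33.]]
[146, 104, 147, 104]
tray [ 0.484048   -0.01707283] 91.3941125497664 side [0.1456371  0.00441487]
t1 [110. -29.]
t2 [103.  23.]
sw [309.  12.]
[[-0.001  0.903 -0.429]
 [-0.002 -0.429 -0.903]
 [-1.     0.     0.002]]
0.3 0.3865449372376439
0.2 0.20251354952486317
0.1 0.2074397567000959
0 0.11050332991067693
```

carry_out([
  {"linear": [0, 19, 41], "twist": [2, 0, 0], "hand": 1},
  {"linear": [0, 19, 41], "hand": 1, "twist": [0, 0, 0]},
  {"linear": [0, 19, 41], "hand": 1, "twist": [0, 0, 0]},
  {"linear": [0, 19, 41], "hand": 1, "twist": [0, 0, 0]},
  {"linear": [10, 54, 0], "hand": 1, "twist": [0, 0, 0]},
  {"linear": [10, 54, 0], "hand": 1, "twist": [0, 0, 0]},
  {"linear": [10, 54, 0], "hand": 1, "twist": [0, 0, 0]},
  {"linear": [10, 54, 0], "hand": 1, "twist": [0, 0, 0]},
], squeeze=60)

```text
time: 1.15
position: [0.4546, 0.2838, 0.205]
eef_rot: [-163.8, 90.0, 78.8]
contact_force: [-0.4, 0.1, -0.1]
opening: 0.0855
```

```bash
cat > look.py <<'E'
import sys
from h import *
from scipy.spatial.transform import Rotation as R
c=env.read_camera("wrist");cv2.imwrite("pics/%s.png"%sys.argv[1],c["frame"]);W=cloud(c)
P=W[np.isfinite(W[...,0])];k=(P[:,2]>.078)&(P[:,2]<.09)&(np.hypot(P[:,0]-.465,P[:,1]-.292)<.07);Q=P[k]
print(len(Q),np.round(Q.mean(0),4)) if len(Q) else print("none")
if len(Q)>10: r=cv2.minAreaRect(Q[:,:2].astype(np.float32)*1000);print(r)
s=env.observe();print(s["time"],s["position"],s["eef_rot"],s["opening"])
m=R.from_euler('xyz',s["eef_rot"],degrees=True).as_matrix()
if len(Q)>10: print("tool-frame to (grip,z.055) mm",m.T@(np.array([r[0][0]/1e3,r[0][1]/1e3,.055])-s["position"])*1e3)
print("z-axis angle",np.degrees(np.arctan2(m[1,2],m[0,2])))
E
python3 look.py wrist1
```

```text
1773 [0.4704 0.2902 0.0831]
((468.62091064453125, 291.4317626953125), (17.72774314880371, 77.94889068603516), 61.47370529174805)
1.2 [0.4581694  0.28109968 0.20311961] [  15.08141943   89.83693986 -102.53552778] 0.08530065005968546
tool-frame to (grip,z.055) mm [148.0838556    4.36154883 -14.40676877]
z-axis angle -117.61700549935482
```

View pics/wrist1.png

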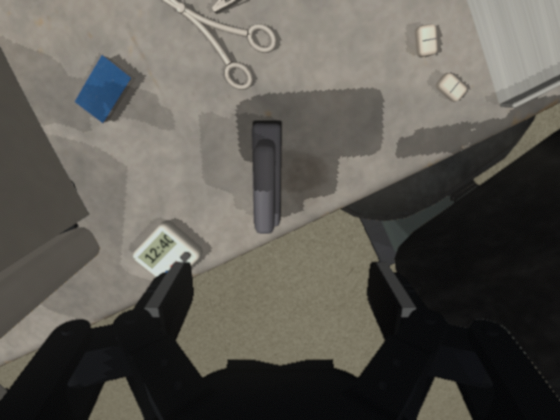

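The wrist view shows the grip at about (265,180), upright in the image and aligned with the jaws. The tablets are at (428,40) and (453,87), and the approach is clear.

carry_out([
  {"linear": [20, 4, -14], "twist": [0.9, 0, 0], "hand": 1},
  {"linear": [35, 0, 0], "twist": [0, 0, 0], "hand": 1},
  {"linear": [35, 0, 0], "twist": [0, 0, 0], "hand": 1},
  {"linear": [30, 0, 0], "twist": [0, 0, 0], "hand": 1},
  {"linear": [18, 0, 0], "twist": [0, 0, 0], "hand": 1},
  {"linear": [10, 0, 0], "twist": [0, 0, 0], "hand": 1},
  {"linear": [0, 0, 0], "twist": [0, 0, 0], "hand": 1},
  {"linear": [0, 0, 0], "twist": [0, 0, 0], "hand": 0.5},
])

```text
time: 2.2
position: [0.4637, 0.2959, 0.0581]
eef_rot: [162.1, 89.9, 43.8]
contact_force: [0.1, 0.5, -0.6]
opening: 0.0699
```

carry_out([
  {"linear": [0, 0, 0], "twist": [0, 0, 0], "hand": 0.3},
  {"linear": [0, 0, 0], "twist": [0, 0, 0], "hand": 0.2},
  {"linear": [0, 0, 0], "twist": [0, 0, 0], "hand": 0.0},
  {"linear": [0, 0, 0], "twist": [0, 0, 0], "hand": 0},
  {"linear": [0, 0, 0], "twist": [0, 0, 0], "hand": 0},
  {"linear": [0, 0, 0], "twist": [0, 0, 0], "hand": 0},
])

```text
time: 2.95
position: [0.4634, 0.2955, 0.0578]
eef_rot: [151.3, 90.0, 33.1]
contact_force: [-2.4, 0.5, 5.6]
opening: 0.0172
```

carry_out([
  {"linear": [-10, 0, 0], "twist": [0, 0, 0], "hand": 0},
  {"linear": [-15, 0, 0], "twist": [0, 0, 0], "hand": 0},
  {"linear": [-15, 0, 0], "twist": [-5, 0, 0], "hand": 0},
  {"linear": [0, 0, 0], "twist": [-7, 0, 0], "hand": 0},
  {"linear": [0, 0, 0], "twist": [-7, 0, 0], "hand": 0},
  {"linear": [0, 0, 0], "twist": [-7, 0, 0], "hand": 0},
  {"linear": [0, 0, 0], "twist": [-4, 0, 0], "hand": 0},
  {"linear": [0, 0, 0], "twist": [0, 0, 0], "hand": 0},
])

```text
time: 3.95
position: [0.4633, 0.2954, 0.0978]
eef_rot: [147.4, 90.0, 59.1]
contact_force: [-0.7, -0.1, -1.7]
opening: 0.0176
```

carry_out([
  {"linear": [0, 1, 20], "twist": [0, 0, 0], "hand": 0},
  {"linear": [0, 1, 30], "twist": [0, 0, 0], "hand": 0},
  {"linear": [0, 1, 35], "twist": [0, 0, 0], "hand": 0},
  {"linear": [0, 2, 35], "twist": [0, 0, 0], "hand": 0},
  {"linear": [0, 1, 23], "twist": [0, 0, 0], "hand": 0},
  {"linear": [0, 0, 10], "twist": [0, 0, 0], "hand": 0},
  {"linear": [0, 0, 0], "twist": [0, 0, 0], "hand": 0},
  {"linear": [0, 0, 0], "twist": [0, 0, 0], "hand": 0},
])

```text
time: 4.95
position: [0.4741, 0.1432, 0.0975]
eef_rot: [122.2, 90.0, 33.9]
contact_force: [-0.4, 0.0, -2.2]
opening: 0.0174
```

```bash
cat > look2.py <<'E'
import sys
from h import *
from scipy.spatial.transform import Rotation as R
n=sys.argv[1];c=env.read_camera("wrist");w=c["frame"];W=cloud(c)
cs=env.read_camera("side");S=cloud(cs)
cv2.imwrite(f"pics/{n}.png",np.hstack([cv2.resize(w,(400,300)),cv2.resize(cs["frame"],(400,300))]))
cv2.imwrite(f"pics/{n}_side.png",cs["frame"]);cv2.imwrite(f"pics/{n}_wrist.png",w)
np.save("W.npy",W);np.save("S.npy",S)
s=env.observe();print(s["time"],s["position"],s["eef_rot"],s["opening"],s["contact_force"])
m=R.from_euler('xyz',s["eef_rot"],degrees=True).as_matrix()
print("z ang",np.degrees(np.arctan2(m[1,2],m[0,2])),"x axis",np.round(m[:,0],4))
E
python3 look2.py mid
```

```text
5.05 [0.47397811 0.14338969 0.09733286] [125.95745192  89.98041154  37.73656203] 0.017664940719190447 [-0.1230738  -0.34312338 -1.92030476]
z ang -88.22088829991714 x axis [ 3.e-04  2.e-04 -1.e+00]
```

View pics/mid.png

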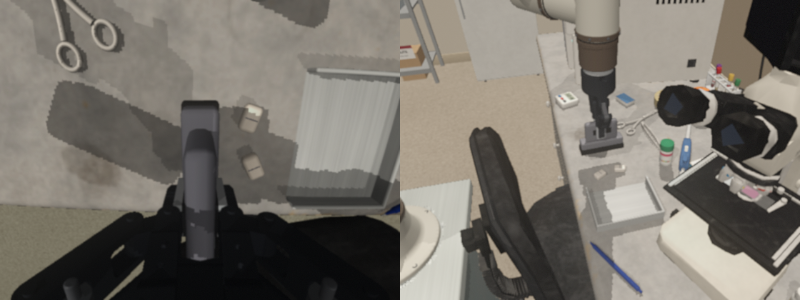

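The sweep is held and lifted, with its blade roughly parallel to the tray mouth. The tablets are at left-panel (252,118) and (250,163), between the sweep and the tray. Now I measure the held sweep, the tray and the tablets in these views.

```bash
python3 - <<'E'
from h import *
W=np.load("W.npy");S=np.load("S.npy")
def P(A): return A[np.isfinite(A[...,0])]
w=P(W);s=P(S)
def rect(n,Q):
    print(n,len(Q),end=' ')
    if len(Q)>5: r=cv2.minAreaRect(Q[:,:2].astype(np.float32)*1000);print(np.round(r[0]),np.round(r[1]),round(r[2],1),'z',np.round(np.percentile(Q[:,2],[2,50,98]),4),'x',np.round(np.percentile(Q[:,0],[1,99]),3),'y',np.round(np.percentile(Q[:,1],[1,99]),3))
    else: print()
def sel(A,x0,x1,y0,y1,z0,z1): return A[(A[:,0]>x0)&(A[:,0]<x1)&(A[:,1]>y0)&(A[:,1]<y1)&(A[:,2]>z0)&(A[:,2]<z1)]
for n,A in(("wrist",w),("side",s)):
    print(n)
    rect("grip top",sel(A,.38,.6,.1,.2,.115,.13))
    rect("body",sel(A,.38,.6,.1,.2,.03,.078))
    rect("tablets",sel(A,.43,.55,.06,.118,.009,.02))
    rect("tab far",sel(A,.487,.55,.06,.12,.009,.02))
    rect("tab near",sel(A,.43,.483,.06,.12,.009,.02))
    rect("tray wall +x",sel(A,.535,.575,-.08,.06,.015,.027))
    rect("tray wall -x",sel(A,.395,.43,-.08,.06,.015,.027))
    rect("table",sel(A,.44,.53,.2,.3,-.01,.009))
E
```

```text
wrist
grip top 8586 [481. 142.] [63. 63.] 47.7 z [0.117  0.1232 0.1295] x [0.45  0.519] y [0.114 0.17 ]
body 2837 [506. 142.] [57. 30.] 3.1 z [0.0465 0.073  0.075 ] x [0.482 0.534] y [0.129 0.157]
tablets 1743 [488.  89.] [82. 24.] 8.1 z [0.0098 0.0138 0.0153] x [0.449 0.527] y [0.074 0.103]
tab far 964 [513.  93.] [18. 29.] 73.1 z [0.01   0.0137 0.0153] x [0.5   0.528] y [0.083 0.103]
tab near 779 [461.  84.] [28. 18.] 26.8 z [0.0098 0.0138 0.0153] x [0.448 0.475] y [0.073 0.096]
tray wall +x 939 [563.  -2.] [ 5. 84.] 0.2 z [0.0197 0.0223 0.024 ] x [0.56  0.565] y [-0.041  0.039]
tray wall -x 1268 [420. -17.] [ 12. 111.] 4.7 z [0.0153 0.0214 0.0236] x [0.417 0.429] y [-0.07   0.038]
table 13941 [485. 250.] [100.  90.] 90.0 z [-0.0011  0.0002  0.0015] x [0.441 0.529] y [0.201 0.299]
side
grip top 248 [475. 141.] [74. 48.] 28.9 z [0.1154 0.122  0.1274] x [0.437 0.514] y [0.12  0.158]
body 1192 [475. 141.] [109.  30.] 2.3 z [0.0422 0.0627 0.0763] x [0.422 0.528] y [0.126 0.151]
tablets 257 [484.  88.] [81. 23.] 8.6 z [0.0095 0.0142 0.0165] x [0.444 0.522] y [0.073 0.101]
tab far 123 [510.  93.] [18. 27.] 77.1 z [0.0094 0.0142 0.0164] x [0.496 0.523] y [0.082 0.102]
tab near 134 [457.  84.] [28. 17.] 27.7 z [0.0096 0.0141 0.0166] x [0.444 0.471] y [0.072 0.095]
tray wall +x 302 [559. -18.] [112.  27.] 78.4 z [0.0152 0.0219 0.0246] x [0.537 0.563] y [-0.071  0.037]
tray wall -x 240 [416. -18.] [ 15. 111.] 6.4 z [0.0161 0.0225 0.025 ] x [0.413 0.429] y [-0.072  0.037]
table 138 [447. 272.] [58. 19.] 81.0 z [-0.0009  0.001   0.0029] x [0.44 0.46] y [0.244 0.3  ]
```

carry_out([
  {"linear": [9, 5, 0], "twist": [0.5, 0, 0], "hand": 0},
  {"linear": [12, 4, 0], "twist": [0, 0, 0], "hand": 0},
  {"linear": [9, 0, 0], "twist": [0, 0, 0], "hand": 0},
  {"linear": [4, 0, 0], "twist": [0, 0, 0], "hand": 0},
  {"linear": [0, 0, 0], "twist": [0, 0, 0], "hand": 0},
  {"linear": [0, 0, 0], "twist": [0, 0, 0], "hand": 0},
])

```text
time: 5.8
position: [0.4831, 0.143, 0.0636]
eef_rot: [115.4, 90.0, 26.7]
contact_force: [0.0, 0.2, -2.8]
opening: 0.0171
```

```bash
python3 look2.py low; python3 - <<'E'
import cv2;f=cv2.imread('pics/low_side.png')[120:340,200:420];cv2.imwrite('pics/lowc.png',cv2.resize(f,None,fx=2.7,fy=2.7,interpolation=2))
E
```

```text
5.9 [0.48303663 0.14301094 0.06371107] [121.53576795  89.94899992  32.77100857] 0.017494849936894607 [-0.06771499  0.2353927  -1.9845423 ]
z ang -88.76474926700277 x axis [ 7.e-04  5.e-04 -1.e+00]
```

View pics/lowc.png

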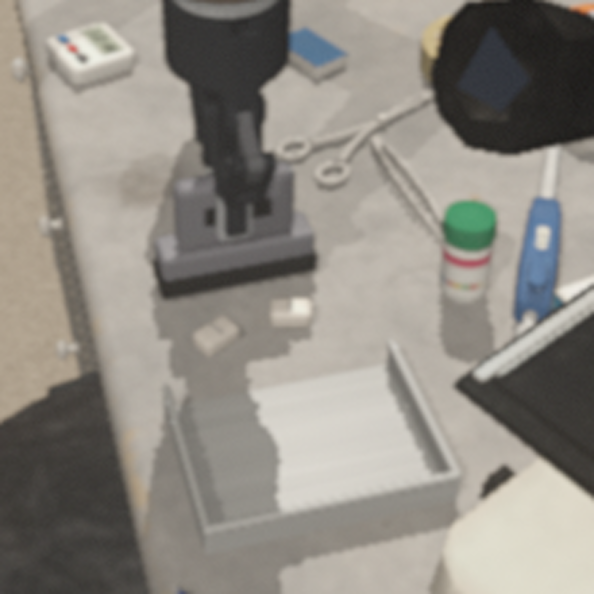

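The sweep hovers just above the table, with its foot from (158,290) to (315,265). It is parallel to the tray mouth and centred on it, and both tablets lie ahead within its width. Now I sweep.

carry_out([
  {"linear": [0, 0, 6], "twist": [0, 0, 0], "hand": 0},
  {"linear": [0, 0, 9], "twist": [0, 0, 0], "hand": 0},
  {"linear": [0, 0, 9], "twist": [0, 0, 0], "hand": 0},
  {"linear": [0, 0, 9], "twist": [0, 0, 0], "hand": 0},
  {"linear": [0, 0, 9], "twist": [0, 0, 0], "hand": 0},
  {"linear": [0, 0, 9], "twist": [0, 0, 0], "hand": 0},
  {"linear": [0, 0, 9], "twist": [0, 0, 0], "hand": 0},
  {"linear": [0, 0, 9], "twist": [0, 0, 0], "hand": 0},
])

```text
time: 6.9
position: [0.4844, 0.0733, 0.0633]
eef_rot: [115.9, 90.0, 27.1]
contact_force: [1.4, 0.5, -2.8]
opening: 0.0171
```

```bash
python3 look2.py swp; python3 - <<'E'
import cv2,numpy as np;f=cv2.imread('pics/swp_side.png')[150:340,200:420];g=cv2.imread('pics/swp_wrist.png')
cv2.imwrite('pics/swpc.png',np.hstack([cv2.resize(f,(440,380),interpolation=2),cv2.resize(g,(360,380))]))
E
```

```text
7.0 [0.48405217 0.0729194  0.06322641] [ -65.33027772   89.96026061 -154.17024813] 0.017323253369808143 [ 0.12228871 -0.10468953 -2.64814724]
z ang -88.83996518241413 x axis [-6.e-04 -3.e-04 -1.e+00]
```

View pics/swpc.png

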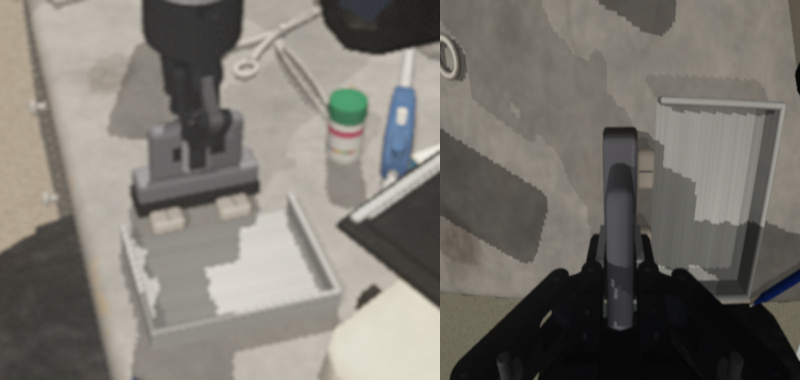

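Both tablets lie flat against the foot at the tray mouth, at left-panel (168,218) and (235,205). The blade sits slightly to the left, so I shift 4 mm and continue.

carry_out([
  {"linear": [0, 2, 6], "twist": [0, 0, 0], "hand": 0},
  {"linear": [0, 2, 9], "twist": [0, 0, 0], "hand": 0},
  {"linear": [0, 0, 9], "twist": [0, 0, 0], "hand": 0},
  {"linear": [0, 0, 10], "twist": [0, 0, 0], "hand": 0},
  {"linear": [0, 0, 10], "twist": [0, 0, 0], "hand": 0},
  {"linear": [0, 0, 10], "twist": [0, 0, 0], "hand": 0},
  {"linear": [0, 0, 10], "twist": [0, 0, 0], "hand": 0},
  {"linear": [0, 0, 6], "twist": [0, 0, 0], "hand": 0},
])

```text
time: 8.0
position: [0.4898, 0.0033, 0.0633]
eef_rot: [-70.3, 90.0, -159.1]
contact_force: [-0.1, -0.2, -2.7]
opening: 0.0171
```

carry_out([
  {"linear": [0, 0, 0], "twist": [0, 0, 0], "hand": 0},
  {"linear": [0, 0, 0], "twist": [0, 0, 0], "hand": 0},
])

```text
time: 8.25
position: [0.4899, 0.0041, 0.0633]
eef_rot: [96.7, 90.0, 7.9]
contact_force: [-0.0, 1.4, -2.1]
opening: 0.0174
```

```bash
python3 look2.py swp2; python3 - <<'E'
import cv2,numpy as np;f=cv2.imread('pics/swp2_side.png')[150:340,200:420];g=cv2.imread('pics/swp2_wrist.png')
cv2.imwrite('pics/swp2c.png',np.hstack([cv2.resize(f,(440,380),interpolation=2),cv2.resize(g,(360,380))]))
E
```

```text
8.35 [0.48990263 0.00422284 0.06333365] [100.51508976  89.99403486  11.76880592] 0.017611826550877036 [ 0.08313278  0.37742243 -2.22245334]
z ang -88.74628378332257 x axis [ 1.e-04  0.e+00 -1.e+00]
```

View pics/swp2c.png

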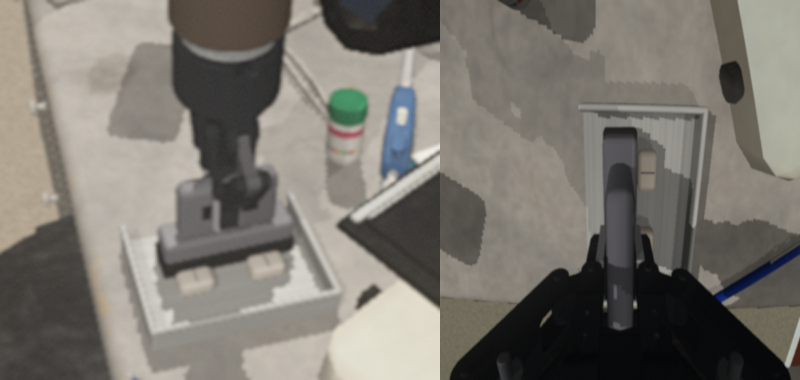

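Both tablets sit on the tray floor, at left-panel (195,280) and (266,264), well past the open edge. I back out level, then set the sweep down at about y = 0.17.

carry_out([
  {"linear": [0, -1, -6], "twist": [0, 0, 0], "hand": 0},
  {"linear": [0, -1, -12], "twist": [0, 0, 0], "hand": 0},
  {"linear": [0, -1, -20], "twist": [0, 0, 0], "hand": 0},
  {"linear": [0, 0, -28], "twist": [0, 0, 0], "hand": 0},
  {"linear": [0, 0, -32], "twist": [0, 0, 0], "hand": 0},
  {"linear": [0, 0, -32], "twist": [0, 0, 0], "hand": 0},
  {"linear": [0, 0, -25], "twist": [0, 0, 0], "hand": 0},
  {"linear": [0, 0, -12], "twist": [0, 0, 0], "hand": 0},
])

```text
time: 9.35
position: [0.4831, 0.1728, 0.0634]
eef_rot: [122.2, 90.0, 33.5]
contact_force: [0.4, -0.6, -2.5]
opening: 0.0172
```

carry_out([
  {"linear": [0, 0, 0], "twist": [0, 0, 0], "hand": 0},
  {"linear": [2, 0, 0], "twist": [0, 0, 0], "hand": 0},
  {"linear": [2, 0, 0], "twist": [0, 0, 0], "hand": 0},
  {"linear": [1, 0, 0], "twist": [0, 0, 0], "hand": 0},
  {"linear": [0.5, 0, 0], "twist": [0, 0, 0], "hand": 0},
  {"linear": [0, 0, 0], "twist": [0, 0, 0], "hand": 0},
  {"linear": [0, 0, 0], "twist": [0, 0, 0], "hand": 0},
])

```text
time: 10.22
position: [0.4833, 0.1709, 0.0578]
eef_rot: [129.4, 90.0, 40.6]
contact_force: [-0.9, 0.4, -1.8]
opening: 0.0178
```

carry_out([
  {"linear": [0.4, 0, 0], "twist": [0, 0, 0], "hand": 0},
  {"linear": [0, 0, 0], "twist": [0, 0, 0], "hand": 0},
  {"linear": [0, 0, 0], "twist": [0, 0, 0], "hand": 0},
])

```text
time: 10.6
position: [0.4833, 0.1709, 0.0578]
eef_rot: [99.9, 90.0, 11.1]
contact_force: [-0.4, -0.4, 3.2]
opening: 0.0173
```

Contact is confirmed (+3.2 N). I release gently, then rise.

carry_out([
  {"linear": [0, 0, 0], "twist": [0, 0, 0], "hand": 0.3},
  {"linear": [0, 0, 0], "twist": [0, 0, 0], "hand": 0.45},
  {"linear": [0, 0, 0], "twist": [0, 0, 0], "hand": 0.7},
  {"linear": [0, 0, 0], "twist": [0, 0, 0], "hand": 0.85},
  {"linear": [0, 0, 0], "twist": [0, 0, 0], "hand": 0.85},
  {"linear": [0, 0, 0], "twist": [0, 0, 0], "hand": 0.85},
], squeeze=20)

```text
time: 11.35
position: [0.4832, 0.1709, 0.0574]
eef_rot: [-53.2, 90.0, -142.0]
contact_force: [0.2, -0.5, -0.1]
opening: 0.0725
```

carry_out([
  {"linear": [-5, 0, 0], "twist": [0, 0, 0], "hand": 0.85},
  {"linear": [-15, 0, 0], "twist": [0, 0, 0], "hand": 0.85},
  {"linear": [-25, 0, 0], "twist": [0, 0, 0], "hand": 0.85},
  {"linear": [-35, 0, 0], "twist": [0, 0, 0], "hand": 0.85},
  {"linear": [-35, 0, 0], "twist": [0, 0, 0], "hand": 0.85},
  {"linear": [-25, 0, 0], "twist": [0, 0, 0], "hand": 0.85},
  {"linear": [0, 0, 0], "twist": [0, 0, 0], "hand": 0.85},
  {"linear": [0, 0, 0], "twist": [0, 0, 0], "hand": 0.85},
])

```text
time: 12.35
position: [0.4827, 0.1706, 0.1973]
eef_rot: [-104.1, 90.0, 167.1]
contact_force: [0.0, -0.4, -0.7]
opening: 0.0727
```

```bash
python3 look2.py end; python3 - <<'E'
import cv2,numpy as np;f=cv2.imread('pics/end_side.png')[150:340,200:420];g=cv2.imread('pics/end_wrist.png')
cv2.imwrite('pics/endc.png',np.hstack([cv2.resize(f,(440,380),interpolation=2),cv2.resize(g,(360,380))]))
for n in"WS":
    A=np.load(f'{n}.npy');A=A[np.isfinite(A[...,0])]
    for m,k in(("tabs",(A[:,0]>.435)&(A[:,0]<.545)&(A[:,1]>-.06)&(A[:,1]<.06)&(A[:,2]>.011)&(A[:,2]<.02)),("grip",(A[:,0]>.4)&(A[:,0]<.56)&(A[:,1]>.12)&(A[:,1]<.23)&(A[:,2]>.079)&(A[:,2]<.09)),("foot",(A[:,0]>.4)&(A[:,0]<.56)&(A[:,1]>.12)&(A[:,1]<.23)&(A[:,2]>.008)&(A[:,2]<.04))):
        Q=A[k];print(n,m,len(Q),np.round(np.percentile(Q,[1,50,99],axis=0),3).tolist())
E
```

```text
12.45 [0.48263076 0.17051331 0.19651105] [ -60.99036077   89.87827926 -149.77015571] 0.07232312256679144 [ 0.57996672  0.4758561  -0.20193608]
z ang -88.77974010382827 x axis [-0.0018 -0.0011 -1.    ]
W tabs 872 [[0.45, -0.031, 0.011], [0.51, -0.02, 0.016], [0.535, -0.013, 0.018]]
W grip 1830 [[0.451, 0.161, 0.079], [0.492, 0.17, 0.083], [0.527, 0.178, 0.086]]
W foot 1222 [[0.439, 0.155, 0.012], [0.525, 0.17, 0.033], [0.543, 0.184, 0.036]]
S tabs 355 [[0.447, -0.032, 0.011], [0.473, -0.025, 0.016], [0.531, -0.014, 0.018]]
S grip 305 [[0.447, 0.16, 0.079], [0.484, 0.166, 0.084], [0.522, 0.177, 0.086]]
S foot 947 [[0.431, 0.154, 0.008], [0.481, 0.158, 0.027], [0.537, 0.181, 0.039]]
```

View pics/endc.png

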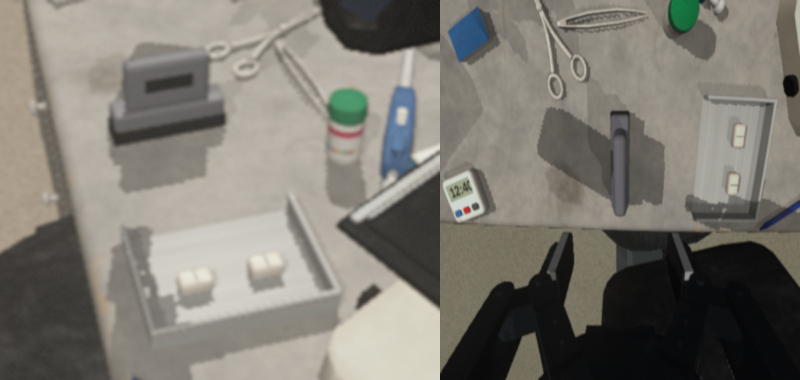

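The sweep stands upright at left-panel (167,95), clear of the tray. Both tablets lie flat inside the tray at (195,282) and (266,266), and the gripper is free.

```bash
python3 -c "
from rig import env;print(env.hand_in())"
```

```text
the job is handed in; nothing more can be done
None
```

The job is done and handed in at about 12.5 s of robot time, against the 38 s limit. I took the sweep by its grip and pushed both tablets through the tray's open side with the foot about 5.5 mm above the worktop. I then backed out level, stood the sweep on the worktop, let go and raised the gripper.

**Last checks:**
- **Tablets:** both lie flat on the tray floor, spanning y from about -0.032 to -0.013 m. The open edge is at about y = 0.038 m and the closed end at about -0.07 m. Both are also clear of the side walls.
- **Sweep:** it stands upright with its grip top at about z = 84 mm. Its foot is about 115 mm from the tray's open edge.
- **Forces:** the largest wrist force reported at the end of a move was about 6 N.

The cameras disagreed by 3 to 5 mm sideways, which was within the 15 mm clearance on each side. I corrected the blade sideways by about 4 mm halfway through the sweep. No check failed.

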